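Unstack the incoming parts onto their stations

ROBOT

A 7-joint arm with a two-finger parallel gripper is mounted at the origin on the work surface. World frame = base frame: x ahead of the robot, y to its left, z up, the work surface at z = 0. Lengths are in m, angles in rad, forces in N, time in s.
With the tool pointing down it reaches from about 0.4 to 0.875 m from the base axis. Payload 6.5 kg.
Tool frame: the origin (TCP) lies at the very end of the fingers, on their centre line; the grasp point (between the pads) lies 19 mm behind it (ctrl.grip_depth is the distance from the TCP to the grasp point, in m); z points along the fingers, y is the line along which they close (so a half turn about z gives the same grasp; the last joint's range is limited). The gripper opens to 85 mm and grips with 20 to 120 N. Pads are 22 mm wide; open, the fingers measure 114 mm over their backs; the gripper's body (76 mm by 85 mm) begins 54 mm behind the grasp point. The pads swing forward as they close: fully open they stand 13 mm farther back than shut.
Start: joints at [-1.343, 0.536, -0.004, 1.538, 0.003, 1.067, -0.071], TCP at [0.188, 0.622, 0.231] pointing down, gripper open.
Joint ranges: [-2.7, 2.7], [-0.37, 2.16], [-1.27, 1.26], [0.24, 2.4], [-1.31, 4.45], [0.19, 1.91], [-2.76, 2.76]. Speed limits (rad/s): [2.39, 2.39, 3.14, 3.14, 3.14, 3.14, 3.14].

INTERFACE

Orientations are given as a unit quaternion [w, x, y, z].
In Python, from rig import ctrl gives the robot as it stands.
- The arm moves only by the tool apply_moves, never from a script. Its argument "steps" is a list of rows, each a list of 7 numbers: the shift along the world's x, y, z in cm, then the turn, a rotation vector about the world's x, y, z in rad, then the closure in counts, from 0 (fully open) to 255 (shut). A call has exactly 10 rows; each row shifts and turns the commanded pose from where the row before left it; what a row does not reach is not made up. A row lasts 1/8 s, in which the tool goes at most 62.5 mm and 10.7 degrees, less where a joint would pass 70% of its speed; a pose out of reach is approached as far as the arm can. A call with a gripper value outside its range is refused whole. The fingers move at their own pace and stop on an object; the grip force is fixed at half the most. Time passes only in rows, so rows that do not move let the fingers close, or fill a call up. It gives the time, the measured TCP pose, the force, the opening and the grip force at its end, in the units of the state.
- ctrl.get_state(): the state, without advancing time (a new reading comes with each control period).
- ctrl.camera(name): name is "scene" or "top"; returns (picture, depth): 400x640x3 uint8, blue, green, red; 400x640 float32, m along the optical axis (not along the pixel's ray), 0 where there is no reading.
- ctrl.camera_info(name): a dict with "fx", "fy", "cx", "cy" (pixels), "xyz" and "rotation" of the camera in the world. Camera axes: x right, y up, looking along -z (the intrinsics and any distortion apply to the point x, -y, -z); pixel columns grow to the right and rows downward; lengths in m; the calibration is good to about 2 mm. A picture is of the moment at which its call begins. camera_info takes no time and is no camera call.
- ctrl.hand_in(): hands the job in; it is judged then, once.
Trained networks look in the newest picture that a camera, given by its name, has taken for a name from the list of things; names that differ only in an ending like _2 or _b are one class to them, and where a whole thing is asked for, a point or a joint stands for the part that bears it (a point fixed in the world has none). Each returns a list of dicts, best first, with "conf" (0 to 1); they miss things now and then, are a little off and sometimes report something else, mostly with a low value. They report only what shows in the picture. A call takes as long as a camera call.
- ctrl.search_frame(query, camera): "xy" ([column, row] in pixels, amid what is visible of it).
- ctrl.cut_out(query, camera): "mask" (400x640 bool, what is visible of it) and "xy" ([column, row] in pixels, amid what is visible of it).
- ctrl.landmark_of(query, camera): "xy" ([column, row] in pixels: a listed point, or the origin of a listed thing).
The state is a dict: "clock": time; "joints": joint angles; "joint_vel": joint speeds; "joint_torque": joint torques, N m; "tcp_pos": TCP position; "tool_rot": TCP orientation; "force": force on the tool from outside, world axes, zero at the start; "ft_torque": the same for the moment, N m; "opening": finger opening in m; "gripper_force": force on a finger pad.
Only numpy, scipy, OpenCV 4.12 (cv2) and the standard library are available. Lean on these libraries where they do the work, as an engineer would, in place of code of your own. Each camera call takes 0.05 s, during which the arm holds its last target. There are 200 camera calls.

TASK

Two stacks of parts have come to the assembly bench. Take each apart from the top, one piece at a time, and set every piece flat on its own station, in the middle and lengthwise along it: the green circuit board on the pink foam pad, the white adapter on the rubber of the blue test plate, the black enclosure between the stops of the aluminium cradle, and the brown carton on the scale's steel platform. Lower each piece gently rather than dropping it, and leave the dish of washers and the tape roll where they are.

Things in the scene. Friction and masses are not known exactly. Their poses are not given: they have to be found in the camera images.
- board: Green circuit board with black chips, on a black carrier block that is part of it: 66 x 48 mm, 18 mm high (chips stand up to 2 mm more). Pick it by the sides of the block, 48 mm apart. At the start it lies on top of the black enclosure or of the brown carton (which one varies). Origin: centre of its underside; x along its long side, y across it, z up. Rigid, 50 to 500 g, loose, either way round will do.
- adapter: White power adapter brick with a yellow label on top: 64 x 44 mm, 28 mm high, picked across its 44 mm. At the start it lies on top of the other of the black enclosure and the brown carton. Origin: centre of its underside; x along its long side, y across it, z up. Rigid, 50 to 500 g, loose, either way round will do.
- enclosure: Black plastic enclosure, closed, with four screws in its top: 104 x 56 mm, 30 mm high, picked across its 56 mm. It stands on the bench as the lower piece of one stack. Origin: centre of its underside; x along its long side, y across it, z up. Rigid, 50 to 500 g, loose, either way round will do.
- carton: Closed brown cardboard carton of screws with a tape stripe along its top: 96 x 58 mm, 30 mm high, stiff, picked across its 58 mm. It stands on the bench as the lower piece of the other stack. Origin: centre of its underside; x along its long side, y across it, z up. Rigid, 50 to 500 g, loose, either way round will do.
- foam_pad: Flat pink foam pad (firm), the place of the circuit board: 130 x 96 mm; its top is 10 mm above the origin. Fixed to the bench. Origin: centre of its underside, at bench height (z = 0); x along its long side, y across it, z up.
- cradle: Bare aluminium assembly cradle with a blue stop bar and blue band at each end, the place of the black enclosure: 130 x 96 mm; the surface to set it on is 8 mm above the origin. The stops run across it, 60 mm long, 4 mm thick, 6 mm higher than the surface, and stand 122 mm apart inside; the enclosure goes between them. Fixed to the bench. Origin: centre of its underside, at bench height (z = 0); x along its long side, y across it, z up.
- scale: Small white bench scale with a bright steel platform, the place of the carton. The platform is 86 x 90 mm, centred 2 mm to +x of the origin; its top is 22 mm above the origin and does not move. The display with a red button is at the -x end, lower than the platform; the whole is 116 x 96 mm and spans x from -70 to +46 mm of the origin, which lies under the platform's middle. Fixed to the bench. Origin at bench height (z = 0); x along its long side, y across it, z up.
- test_plate: Blue test plate with a black rubber top, the place of the adapter: 130 x 96 mm; the rubber is 90 x 84 mm in its middle, its top 14 mm above the origin. Three round sockets (red, black, green), 12 mm across and 15 mm above the origin, stand in a row at its +x end, 55 mm from the middle. Fixed to the bench. Origin: centre of its underside, at bench height (z = 0); x along its long side, y across it, z up.
- washer_dish: Round orange dish of washers, 82 mm across, 20 mm high, loose; stands among the other things. Origin: centre of its underside. Not to be moved.
- tape_roll: Roll of cream tape lying flat, 84 mm across, 24 mm high, loose, at the left edge of the working area. Origin: centre of its underside. Not to be moved.

How it is judged:
At the end, for the whole second after the job is handed in: Board on foam pad, adapter on test plate, enclosure on cradle, carton on scale: each within 12 mm of the middle, lengthwise within 0.2 rad (either way round), flat on the surface (height within 4 mm, tilt under 0.1 rad), released and at rest (horizontal distance between board and foam_pad below 0.012 m and z of board in the frame of foam_pad between 0.006 and 0.014 m and angle between the x axis of board and the x axis of foam_pad, either way round below 0.2 rad and angle between each of board, enclosure, carton, adapter's own z axis and vertical below 0.1 rad and linear speed of each of board, enclosure, carton, adapter below 0.02 m/s and angular speed of each of board, enclosure, carton, adapter below 0.2 rad/s and horizontal distance between enclosure and cradle below 0.012 m and z of enclosure in the frame of cradle between 0.004 and 0.012 m and angle between the x axis of enclosure and the x axis of cradle, either way round below 0.2 rad and horizontal distance between carton and scale below 0.012 m and z of carton in the frame of scale between 0.018 and 0.026 m and angle between the x axis of carton and the x axis of scale, either way round below 0.2 rad and horizontal distance between adapter and test_plate below 0.012 m and z of adapter in the frame of test_plate between 0.01 and 0.018 m and angle between the x axis of adapter and the x axis of test_plate, either way round below 0.2 rad); the robot touches nothing.
It fails at once if a lower piece is lifted with another piece still lying on it ((height (world z) of enclosure above 0.03 m and contact force between enclosure and board above 0.2 N) or (height (world z) of enclosure above 0.03 m and contact force between enclosure and adapter above 0.2 N) or (height (world z) of carton above 0.03 m and contact force between carton and board above 0.2 N) or (height (world z) of carton above 0.03 m and contact force between carton and adapter above 0.2 N)).
It fails at once if a piece is dropped from more than about 25 mm, or thrown ((linear speed of board above 0.7 m/s and contact force between board and the fingers below 0.02 N) or (linear speed of enclosure above 0.7 m/s and contact force between enclosure and the fingers below 0.02 N) or (linear speed of carton above 0.7 m/s and contact force between carton and the fingers below 0.02 N) or (linear speed of adapter above 0.7 m/s and contact force between adapter and the fingers below 0.02 N)).
It fails at once if the dish of washers or the tape roll is shifted by more than 15 mm (distance of any of washer_dish, tape_roll from where it was at the start of the episode above 0.015 m).
It also fails if it takes over 120 s, if anything falls off the work surface, if the arm or the gripper's body presses on something with over 40 N, if the wrist force passes 120 N, or if a joint passes its speed limit or range.

## Working session

There is one attempt and no reset: what is moved stays moved. The work goes in short steps, Python scripts to look and compute and a tool call to move; the robot and the scene stay as the last step left them, time stands still between calls to the robot, and variables do not carry over. Pictures are saved under pics/ and viewed, at most 14 in all, crops included, and the job is handed in when it is done.

Besides the shell and the picture viewer there is one more tool, called after ">>>" as a command line: name --pt "numbers of a row" for each row, then --argument value for the rest. apply_moves: Moves the arm, as the interface text tells. Its arguments: {"type":"object","properties":{"steps":{"type":"array"}},"required":["steps"]}

```bash
mkdir -p pics; cat > h.py <<'E'
import numpy as np, cv2
from rig import ctrl
def pts(name, depth):
    i=ctrl.camera_info(name); v,u=np.mgrid[0:400,0:640]
    P=np.stack([(u-i["cx"])/i["fx"]*depth,-(v-i["cy"])/i["fy"]*depth,-depth],-1)
    R=np.array(i["rotation"])
    if R.shape!=(3,3):
        from scipy.spatial.transform import Rotation as Q; R=Q.from_quat(np.r_[R[1:],R[0]]).as_matrix()
    return P@R.T+np.array(i["xyz"])
E
python3 - <<'E'
from h import *
for n in("top","scene"):
    print(ctrl.camera_info(n)); p,d=ctrl.camera(n); cv2.imwrite(f"pics/{n}0.png",p)
    W=pts(n,d)
    for q in "board adapter enclosure carton foam_pad cradle scale test_plate washer_dish tape_roll".split():
        r=ctrl.cut_out(q,n)
        for o in r[:2]:
            m=o["mask"]&(d>0); X=W[m]
            if len(X)<10: continue
            zt=np.percentile(X[:,2],90); T=X[abs(X[:,2]-zt)<.006]
            (c,s,a)=cv2.minAreaRect((T[:,:2]*1000).astype(np.float32))
            print(n,q,round(o["conf"],2),np.round(o["xy"]),m.sum(),"z",np.round(zt,3),"rect",np.round(c),np.round(s),round(a,1))
print(ctrl.get_state())
E
```

```text
{'fx': 436.0259373588083, 'fy': 436.0259373588083, 'cx': 321.82522907124786, 'cy': 200.24518635885997, 'xyz': array([0.31883324, 0.07086881, 1.22370836]), 'rotation': array([-0.67951351, -0.07685409,  0.07894618,  0.72534291])}
top board 0.95 [334. 176.] 391 z 0.051 rect [656.  18.] [63. 47.] 16.4
top adapter 0.74 [304. 246.] 413 z 0.06 rect [461. 111.] [63. 43.] 5.8
top enclosure 0.73 [328. 182.] 344 z 0.033 rect [662.  20.] [104.  56.] 23.5
top carton 0.57 [297. 249.] 344 z 0.033 rect [463. 114.] [96. 58.] 16.9
top foam_pad 0.74 [449. 240.] 1600 z 0.013 rect [ 457. -291.] [ 96. 130.] 83.5
top cradle 0.83 [231. 258.] 1629 z 0.011 rect [449. 323.] [130.  96.] 1.2
top cradle 0.17 [404. 182.] 1386 z 0.024 rect [ 631. -179.] [ 93. 116.] 82.6
top scale 0.6 [402. 182.] 1359 z 0.024 rect [ 631. -179.] [ 93. 116.] 82.5
top test_plate 0.91 [376. 238.] 1555 z 0.016 rect [467. -92.] [ 93. 129.] 84.5
top washer_dish 0.74 [269. 187.] 583 z 0.018 rect [640. 207.] [77. 78.] 4.2
top tape_roll 0.97 [190. 189.] 437 z 0.026 rect [617. 411.] [81. 82.] 32.3
top tape_roll 0.72 [298. 245.] 318 z 0.033 rec
[... 1148 characters left out ...]
0.5363868 , -0.00441572,  1.5379235 ,  0.00261965,
        1.06728964, -0.07118961]), 'joint_vel': array([-1.23077323e-03,  3.76271264e-05,  5.12017413e-05, -9.98331096e-04,
       -5.79828611e-04, -1.07007771e-03,  2.86491139e-04]), 'joint_torque': array([-3.60746526e-04, -5.83333218e+01,  1.04779791e+00, -2.59448647e+01,
        1.25112373e-02,  1.54356294e-03,  3.09159623e-05]), 'tcp_pos': array([0.18822022, 0.62213588, 0.23128912]), 'tool_rot': array([ 1.88684815e-05,  1.46332631e-01,  9.89235442e-01, -2.23263357e-06]), 'force': array([-0.16035891, -0.3531386 ,  0.4965693 ]), 'ft_torque': array([-0.00095945, -0.03689112, -0.02006707]), 'gripper_force': 0.0, 'opening': 0.0852381591379682}
```

View images.

```bash
python3 - <<'E'
import cv2
a=cv2.imread("pics/top0.png"); cv2.imwrite("pics/a.png",cv2.resize(a[130:300,150:520],(800,368),interpolation=cv2.INTER_CUBIC))
b=cv2.imread("pics/scene0.png"); cv2.imwrite("pics/b.png",cv2.resize(b[100:340,160:520],(800,533),interpolation=cv2.INTER_CUBIC))
E
```

```text
(no output)
```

View pics/a.png

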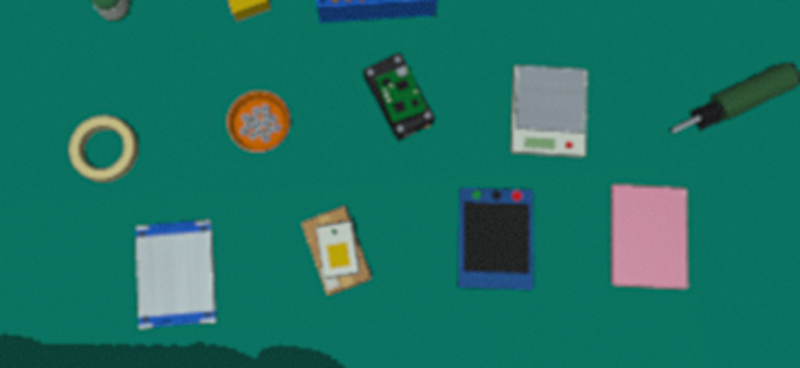

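View pics/b.png

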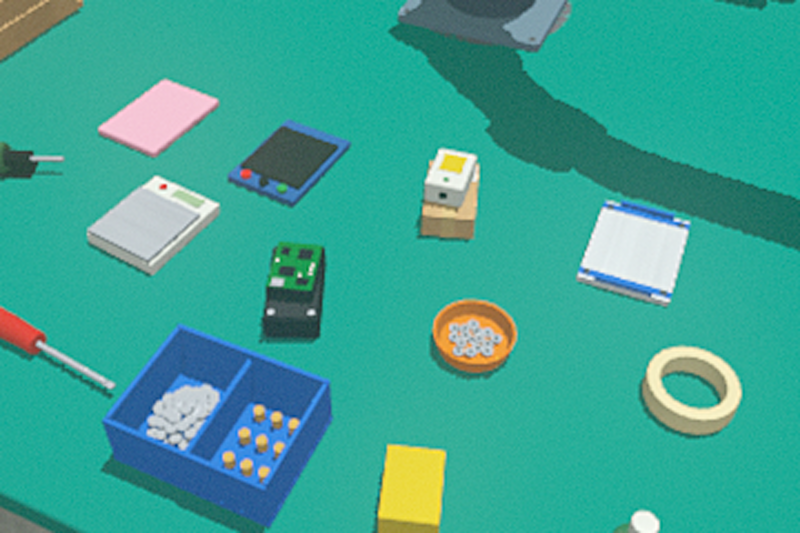

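The top view shows the stations, with the scale's display towards -x. The board is on the enclosure at about (398,95) in the crop and the adapter is on the carton at about (335,250). The detections agree with this, so I'll start with the board.

>>> apply_moves --pt "3.5 -4.5 -0.5 0 0 0.058 0" --pt "3.5 -4.5 -0.5 0 0 0.058 0" --pt "3.5 -4.5 -0.5 0 0 0.058 0" --pt "3.5 -4.5 -0.5 0 0 0.058 0" --pt "3.5 -4.5 -0.5 0 0 0.058 0" --pt "3.5 -4.5 -0.5 0 0 0.058 0" --pt "3.5 -4.5 -0.5 0 0 0.058 0" --pt "3.5 -4.5 -0.5 0 0 0.058 0" --pt "3.5 -4.5 -0.5 0 0 0.058 0" --pt "3.5 -4.5 -0.5 0 0 0.058 0"

```text
clock: 2.35
tcp_pos: [0.5394, 0.1708, 0.1814]
tool_rot: [0.0, -0.144, 0.99, 0.0]
force: [0.1, 0.3, -0.9]
opening: 0.0853
gripper_force: 0.0
```

>>> apply_moves --pt "3 -3.85 -1 0 0 0 0" --pt "3 -3.85 -1 0 0 0 0" --pt "3 -3.85 -1 0 0 0 0" --pt "3 -3.85 -1 0 0 0 0" --pt "0 0 -2 0 0 0 0" --pt "0 0 -2 0 0 0 0" --pt "0 0 -1.5 0 0 0 0" --pt "0 0 0 0 0 0 0" --pt "0 0 0 0 0 0 0" --pt "0 0 0 0 0 0 0"

```text
clock: 3.6
tcp_pos: [0.6588, 0.0184, 0.0872]
tool_rot: [0.001, -0.143, 0.99, -0.0]
force: [0.8, -0.0, -0.1]
opening: 0.0851
gripper_force: 0.0
```

```bash
cat >> h.py <<'E'
def snap(n,w,name):
    p,d=ctrl.camera(n); W=pts(n,d); i=np.argwhere(np.hypot(W[...,0]-w[0],W[...,1]-w[1])<.09)
    a,b=i.min(0),i.max(0); c=p[a[0]:b[0],a[1]:b[1]]; s=min(380/c.shape[0],380/c.shape[1])
    o=np.zeros((400,400,3),np.uint8); r=cv2.resize(c,None,fx=s,fy=s,interpolation=cv2.INTER_CUBIC); o[:r.shape[0],:r.shape[1]]=r; return o
def both(w,name): cv2.imwrite(name,np.hstack([snap("top",w,0),snap("scene",w,0)]))
def meas(n,qs):
    p,d=ctrl.camera(n); W=pts(n,d)
    for q in qs:
        for o in ctrl.cut_out(q,n)[:1]:
            m=o["mask"]&(d>0); X=W[m]
            if len(X)<10: continue
            zt=np.percentile(X[:,2],90); T=X[abs(X[:,2]-zt)<.006]
            c,s,a=cv2.minAreaRect((T[:,:2]*1000).astype(np.float32))
            if s[1]>s[0]: a-=90
            print(n,q,round(o["conf"],2),m.sum(),"z",np.round(zt,3),np.round(c),np.round(s),"long side at",round(a,1))
def st():
    s=ctrl.get_state(); q=s["tool_rot"]; print("t",s["clock"],"tcp",np.round(s["tcp_pos"]*1000,1),"yaw",np.round(np.degrees(np.arctan2(q[2],q[1])*2-np.pi/2),1),"F",np.round(s["force"],1),"open",round(s["opening"]*1000,1),"grip",round(s["gripper_force"],1))
E
python3 -c "
from h import *
st(); both((.66,.02),'pics/c.png')"
```

```text
t 3.6 tcp [658.8  18.4  87.2] yaw 106.4 F [ 0.8 -0.  -0.1] open 85.1 grip 0.0
```

View pics/c.png

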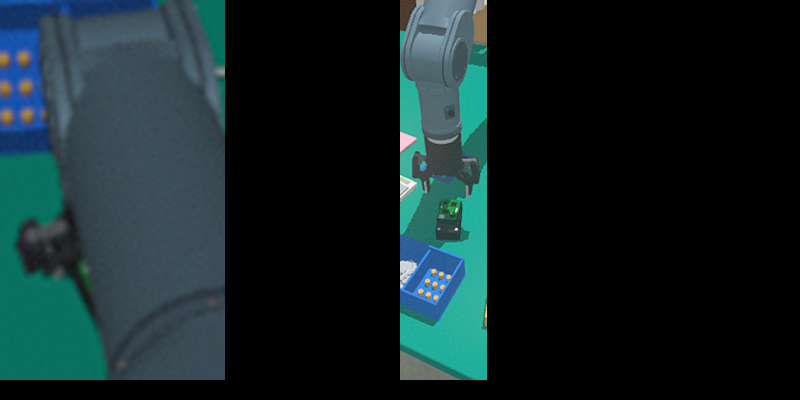

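The fingers straddle the board symmetrically. Next I go down and close.

>>> apply_moves --pt "0 0 -1.5 0 0 0 0" --pt "0 0 -1.5 0 0 0 0" --pt "0 0 -1.5 0 0 0 0" --pt "0 0 -0.9 0 0 0 0" --pt "0 0 0 0 0 0 0" --pt "0 0 0 0 0 0 255" --pt "0 0 0 0 0 0 255" --pt "0 0 0 0 0 0 255" --pt "0 0 0 0 0 0 255" --pt "0 0 0 0 0 0 255"

```text
clock: 4.95
tcp_pos: [0.6591, 0.0181, 0.0333]
tool_rot: [0.001, -0.143, 0.99, -0.0]
force: [-0.1, -0.8, 6.1]
opening: 0.0462
gripper_force: 62.8
```

>>> apply_moves --pt "0 0 0 0 0 0 255" --pt "0 0 0 0 0 0 255" --pt "0 0 0.5 0 0 0 255" --pt "0 0 0.5 0 0 0 255" --pt "0 0 1 0 0 0 255" --pt "0 0 1 0 0 0 255" --pt "0 0 1 0 0 0 255" --pt "0 0 1 0 0 0 255" --pt "0 0 0 0 0 0 255" --pt "0 0 0 0 0 0 255"

```text
clock: 6.2
tcp_pos: [0.658, 0.0182, 0.0821]
tool_rot: [-0.0, -0.143, 0.99, 0.0]
force: [-0.5, 0.2, -0.8]
opening: 0.0464
gripper_force: 62.2
```

```bash
python3 -c "
from h import *
st(); meas('scene',['board','enclosure','adapter']); p,d=ctrl.camera('scene'); cv2.imwrite('pics/d.png',cv2.resize(p[100:340,200:440],(600,600)))"
```

```text
t 6.2 tcp [658.   18.2  82.1] yaw 106.4 F [-0.5  0.2 -0.8] open 46.4 grip 62.2
scene board 0.73 539 z 0.098 [661.  20.] [69. 47.] long side at 15.7
scene enclosure 0.67 1454 z 0.023 [ 636. -178.] [ 95. 114.] long side at -8.2
scene adapter 0.77 429 z 0.059 [467. 113.] [65. 44.] long side at 4.1
```

View pics/d.png

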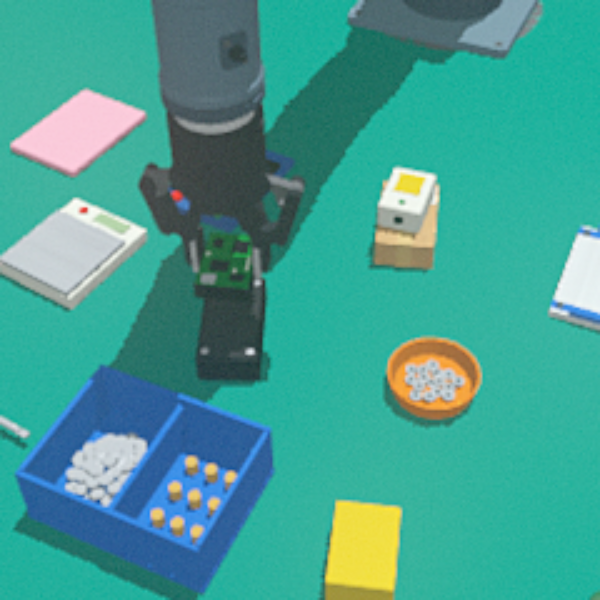

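>>> apply_moves --pt "0 0 2 0 0 0 255" --pt "-2.2 -3.43 0 0 0 -0.044 255" --pt "-2.2 -3.43 0 0 0 -0.044 255" --pt "-2.2 -3.43 0 0 0 -0.044 255" --pt "-2.2 -3.43 0 0 0 -0.044 255" --pt "-2.2 -3.43 0 0 0 -0.044 255" --pt "-2.2 -3.43 0 0 0 -0.044 255" --pt "-2.2 -3.43 0 0 0 -0.044 255" --pt "-2.2 -3.43 0 0 0 -0.044 255" --pt "-2.2 -3.43 0 0 0 -0.044 255"

```text
clock: 7.7
tcp_pos: [0.4603, -0.292, 0.1038]
tool_rot: [0.001, 0.056, 0.998, -0.0]
force: [1.0, -0.3, -0.4]
opening: 0.0465
gripper_force: 62.1
```

>>> apply_moves --pt "0 0 0 0 0 0 255" --pt "0 0 0 0 0 0 255" --pt "0 0 -1.8 0 0 0 255" --pt "0 0 -1.8 0 0 0 255" --pt "0 0 -1.8 0 0 0 255" --pt "0 0 -1.5 0 0 0 255" --pt "0 0 -0.7 0 0 0 255" --pt "0 0 -0.4 0 0 0 255" --pt "0 0 0 0 0 0 255" --pt "0 0 0 0 0 0 255"

```text
clock: 8.95
tcp_pos: [0.4606, -0.2908, 0.0228]
tool_rot: [0.0, 0.055, 0.998, -0.0]
force: [-0.5, -0.3, -0.3]
opening: 0.0463
gripper_force: 62.1
```

```bash
python3 -c "
from h import *
st(); meas('scene',['board','foam_pad']);meas('top',['board','foam_pad'])"
```

```text
t 8.95 tcp [ 460.6 -290.8   22.8] yaw 83.7 F [-0.5 -0.3 -0.3] open 46.3 grip 62.1
scene board 0.72 266 z 0.039 [ 464. -285.] [58. 68.] long side at -5.9
scene foam_pad 0.68 659 z 0.011 [ 461. -288.] [ 96. 132.] long side at -7.6
top board 0.76 164 z 0.041 [ 460. -287.] [42. 64.] long side at -4.8
top foam_pad 0.98 836 z 0.013 [ 457. -291.] [ 96. 130.] long side at -6.9
```

>>> apply_moves --pt "-0.1 0 -0.4 0 0 0 255" --pt "0 0 -0.3 0 0 0 255" --pt "0 0 -0.2 0 0 0 255" --pt "0 0 0 0 0 0 255" --pt "0 0 0 0 0 0 150" --pt "0 0 0 0 0 0 80" --pt "0 0 0 0 0 0 0" --pt "0 0 0 0 0 0 0" --pt "0 0 0 0 0 0 0" --pt "0 0 0 0 0 0 0"

```text
clock: 10.5
tcp_pos: [0.4593, -0.2906, 0.0133]
tool_rot: [0.0, 0.055, 0.998, -0.0]
force: [0.5, -0.1, 0.8]
opening: 0.0854
gripper_force: 0.0
```

>>> apply_moves --pt "0 0 0.5 0 0 0 0" --pt "0 0 1.5 0 0 0 0" --pt "0 0 3 0 0 0 0" --pt "0 0 4 0 0 0 0" --pt "0 0 4 0 0 0 0" --pt "0 5 0 0 0 0.023 0" --pt "0 6 0 0 0 0.023 0" --pt "0 6 0 0 0 0.023 0" --pt "0 6 0 0 0 0.023 0" --pt "0 6 0 0 0 0.023 0"

```text
clock: 11.75
tcp_pos: [0.4595, 0.0012, 0.1446]
tool_rot: [0.001, -0.003, 1.0, 0.0]
force: [-0.1, 1.1, -0.7]
opening: 0.0854
gripper_force: 0.0
```

```bash
python3 -c "
from h import *
st(); meas('scene',['board','adapter','carton']);meas('top',['board','adapter','carton'])"
```

```text
t 11.75 tcp [459.5   1.2 144.6] yaw 90.3 F [-0.1  1.1 -0.7] open 85.4 grip 0.0
scene board 0.93 348 z 0.029 [ 463. -287.] [50. 67.] long side at -6.8
scene adapter 0.92 457 z 0.059 [467. 113.] [65. 44.] long side at 5.0
scene carton 0.71 378 z 0.03 [480. 121.] [72. 55.] long side at 16.9
top board 0.63 430 z 0.031 [ 459. -289.] [47. 65.] long side at -7.1
top adapter 0.75 378 z 0.06 [460. 111.] [63. 43.] long side at 3.7
top carton 0.77 234 z 0.033 [462. 115.] [95. 55.] long side at 18.0
```

>>> apply_moves --pt "0.2 5.5 -1.5 0 0 0.042 0" --pt "0.2 5.6 -1.5 0 0 0.042 0" --pt "0 0 0 0 0 0 0" --pt "0 0 0 0 0 0 0" --pt "0 0 -2 0 0 0 0" --pt "0 0 -2 0 0 0 0" --pt "0 0 -2 0 0 0 0" --pt "0 0 -1.4 0 0 0 0" --pt "0 0 -0.7 0 0 0 0" --pt "0 0 0 0 0 0 0"

```text
clock: 13.4
tcp_pos: [0.4633, 0.1099, 0.0322]
tool_rot: [-0.0, -0.044, 0.999, -0.0]
force: [0.3, 0.2, 0.5]
opening: 0.0856
gripper_force: 0.0
```

>>> apply_moves --pt "0 0 0 0 0 0 255" --pt "0 0 0 0 0 0 255" --pt "0 0 0 0 0 0 255" --pt "0 0 0 0 0 0 255" --pt "0 0 0 0 0 0 255" --pt "0 0 0 0 0 0 255" --pt "0 0 0 0 0 0 255" --pt "0 0 0.5 0 0 0 255" --pt "0 0 1 0 0 0 255" --pt "0 0 1.5 0 0 0 255"

```text
clock: 14.65
tcp_pos: [0.4629, 0.1103, 0.063]
tool_rot: [-0.0, -0.045, 0.999, -0.0]
force: [0.3, -0.5, -3.3]
opening: 0.043
gripper_force: 61.2
```

```bash
python3 -c "
from h import *
st(); meas('scene',['adapter','carton','test_plate']);meas('top',['test_plate'])
p,d=ctrl.camera('scene'); cv2.imwrite('pics/e.png',cv2.resize(p[80:320,200:440],(600,600)))"
```

```text
t 14.65 tcp [462.9 110.3  63. ] yaw 95.1 F [ 0.3 -0.5 -3.3] open 43.0 grip 61.2
scene adapter 0.81 386 z 0.089 [467. 109.] [66. 41.] long side at 13.1
scene carton 0.72 600 z 0.031 [474. 117.] [84. 58.] long side at 16.9
scene test_plate 0.96 1202 z 0.015 [472. -91.] [ 95. 130.] long side at -5.3
top test_plate 0.63 1600 z 0.016 [467. -93.] [ 93. 129.] long side at -4.9
```

View pics/e.png

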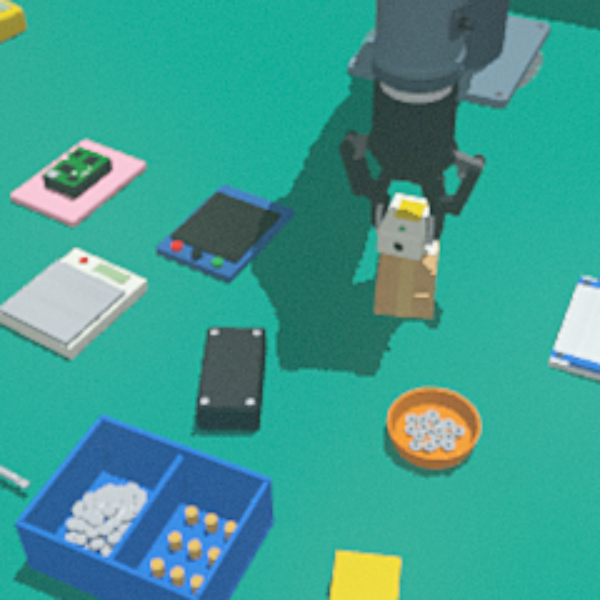

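The adapter is free of the carton and the board lies properly on its pad. Now I take the adapter to the test plate.

>>> apply_moves --pt "0 0 1.5 0 0 0 255" --pt "0 0 1.5 0 0 0 255" --pt "0.14 -4.04 0 0 0 -0.037 255" --pt "0.14 -4.04 0 0 0 -0.037 255" --pt "0.14 -4.04 0 0 0 -0.037 255" --pt "0.14 -4.04 0 0 0 -0.037 255" --pt "0.14 -4.04 0 0 0 -0.037 255" --pt "0 0 0 0 0 0 255" --pt "0 0 -1.5 0 0 0 255" --pt "0 0 -1.5 0 0 0 255"

```text
clock: 16.25
tcp_pos: [0.4702, -0.0901, 0.0614]
tool_rot: [0.0, 0.047, 0.999, 0.0]
force: [-0.3, -0.0, -2.4]
opening: 0.0429
gripper_force: 61.6
```

>>> apply_moves --pt "0 0 -1.5 0 0 0 255" --pt "0 0 -1.2 0 0 0 255" --pt "0 0 -0.8 0 0 0 255" --pt "0 0 -0.5 0 0 0 255" --pt "0 0 0 0 0 0 255" --pt "0 0 0 0 0 0 255" --pt "0 0 0 0 0 0 255" --pt "0 0 0 0 0 0 255" --pt "0 0 0 0 0 0 255" --pt "0 0 0 0 0 0 255"

```text
clock: 17.5
tcp_pos: [0.4702, -0.0916, 0.0223]
tool_rot: [0.0, 0.048, 0.999, -0.0]
force: [0.2, 0.3, -2.4]
opening: 0.0426
gripper_force: 61.5
```

```bash
python3 -c "
from h import *
st(); meas('scene',['adapter','test_plate']);meas('top',['adapter','test_plate','enclosure'])"
```

```text
t 17.5 tcp [470.2 -91.6  22.3] yaw 84.5 F [ 0.2  0.3 -2.4] open 42.6 grip 61.5
scene adapter 0.64 233 z 0.048 [477. -90.] [42. 53.] long side at -3.4
scene test_plate 0.81 818 z 0.015 [473. -92.] [ 96. 131.] long side at -5.1
top adapter 0.59 101 z 0.05 [446. -87.] [39. 19.] long side at 80.4
top test_plate 0.72 562 z 0.016 [468. -84.] [ 77. 129.] long side at -4.6
top enclosure 0.61 777 z 0.033 [662.  20.] [103.  56.] long side at 23.1
```

Lower the last 5.5 mm, release and rise, then head towards the enclosure.

>>> apply_moves --pt "0 0 -0.3 0 0 0 255" --pt "0 0 -0.2 0 0 0 255" --pt "0 0 -0.1 0 0 0 255" --pt "0 0 0 0 0 0 255" --pt "0 0 0 0 0 0 150" --pt "0 0 0 0 0 0 80" --pt "0 0 0 0 0 0 0" --pt "0 0 0 0 0 0 0" --pt "0 0 0 0 0 0 0" --pt "0 0 0 0 0 0 0"

```text
clock: 19.1
tcp_pos: [0.4702, -0.0916, 0.0162]
tool_rot: [-0.0, 0.048, 0.999, -0.0]
force: [0.9, -0.6, 0.1]
opening: 0.0859
gripper_force: 0.0
```

>>> apply_moves --pt "0 0 0.5 0 0 0 0" --pt "0 0 1.5 0 0 0 0" --pt "0 0 3 0 0 0 0" --pt "0 0 4 0 0 0 0" --pt "3.9 2.25 0 0 0 0.1 0" --pt "3.9 2.25 0 0 0 0.1 0" --pt "3.9 2.25 0 0 0 0.1 0" --pt "3.9 2.25 0 0 0 0.1 0" --pt "3.9 2.25 0 0 0 0.1 0" --pt "0 0 0 0 0 0 0"

```text
clock: 20.35
tcp_pos: [0.6677, 0.024, 0.1075]
tool_rot: [0.002, -0.203, 0.979, 0.001]
force: [-0.1, -0.8, 0.2]
opening: 0.0852
gripper_force: 0.0
```

```bash
python3 -c "
from h import *
st(); meas('scene',['adapter','test_plate','enclosure']);meas('top',['adapter'])"
```

```text
t 20.35 tcp [667.7  24.  107.5] yaw 113.4 F [-0.1 -0.8  0.2] open 85.2 grip 0.0
scene adapter 0.22 363 z 0.029 [ 463. -289.] [50. 68.] long side at -6.4
scene test_plate 0.6 270 z 0.015 [488. -75.] [ 59. 103.] long side at -5.2
scene enclosure 0.92 1032 z 0.031 [666.  20.] [108.  56.] long side at 23.0
```

>>> apply_moves --pt "-0.1 -0.1 -2 0 0 0 0" --pt "0 0 -2 0 0 0 0" --pt "0 0 -2 0 0 0 0" --pt "0 0 -2 0 0 0 0" --pt "0 0 -1.3 0 0 0 0" --pt "0 0 -0.7 0 0 0 0" --pt "0 0 0 0 0 0 0" --pt "0 0 0 0 0 0 255" --pt "0 0 0 0 0 0 255" --pt "0 0 0 0 0 0 255"

```text
clock: 21.9
tcp_pos: [0.6651, 0.0201, 0.0074]
tool_rot: [0.001, -0.201, 0.98, -0.0]
force: [0.2, -0.3, 5.8]
opening: 0.055
gripper_force: 65.5
```

>>> apply_moves --pt "0 0 0 0 0 0 255" --pt "0 0 0 0 0 0 255" --pt "0 0 0 0 0 0 255" --pt "0 0 0.5 0 0 0 255" --pt "0 0 1 0 0 0 255" --pt "0 0 1.5 0 0 0 255" --pt "0 0 2 0 0 0 255" --pt "0 0 2 0 0 0 255" --pt "0 0 2 0 0 0 255" --pt "0 0 0 0 0 0 255"

```text
clock: 23.15
tcp_pos: [0.6659, 0.02, 0.0989]
tool_rot: [0.002, -0.201, 0.98, -0.0]
force: [0.1, 0.2, -1.9]
opening: 0.0547
gripper_force: 64.6
```

```bash
python3 -c "
from h import *
st(); meas('scene',['enclosure','adapter','cradle']);meas('top',['cradle'])
p,d=ctrl.camera('scene'); cv2.imwrite('pics/f.png',cv2.resize(p[100:340,180:480],(750,600)))"
```

```text
t 23.15 tcp [665.9  20.   98.9] yaw 113.2 F [ 0.1  0.2 -1.9] open 54.7 grip 64.6
scene enclosure 0.81 1070 z 0.122 [669.  21.] [101.  56.] long side at 23.2
scene cradle 0.8 1685 z 0.009 [453. 324.] [133.  96.] long side at 1.1
top cradle 0.7 1527 z 0.011 [449. 323.] [130.  93.] long side at 0.9
```

View pics/f.png

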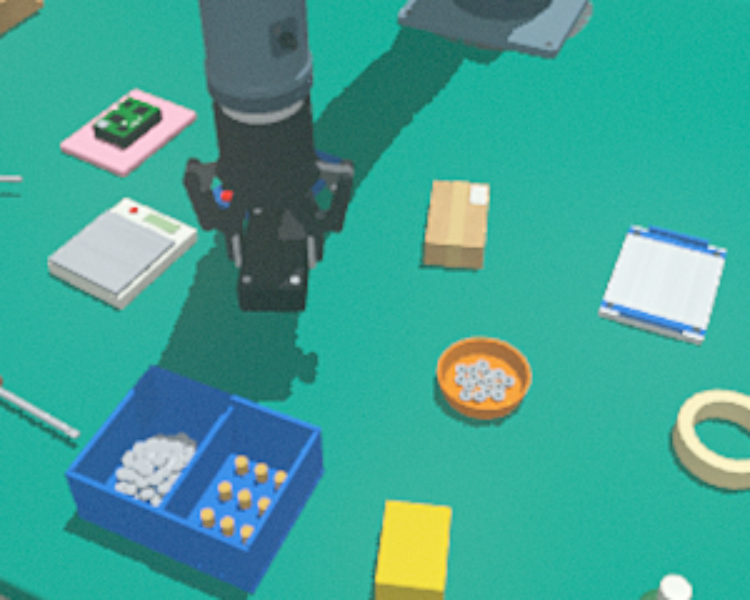

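>>> apply_moves --pt "-2.69 3.79 0 0 0 -0.048 255" --pt "-2.69 3.79 0 0 0 -0.048 255" --pt "-2.69 3.79 0 0 0 -0.048 255" --pt "-2.69 3.79 0 0 0 -0.048 255" --pt "-2.69 3.79 0 0 0 -0.048 255" --pt "-2.69 3.79 0 0 0 -0.048 255" --pt "-2.69 3.79 0 0 0 -0.048 255" --pt "-2.69 3.79 0 0 0 -0.048 255" --pt "0 0 0 0 0 0 255" --pt "0 0 0 0 0 0 255"

```text
clock: 24.75
tcp_pos: [0.4493, 0.3226, 0.0961]
tool_rot: [0.0, -0.01, 1.0, -0.0]
force: [0.5, -0.8, -2.1]
opening: 0.0551
gripper_force: 64.6
```

>>> apply_moves --pt "0 0 -1.8 0 0 0 255" --pt "0 0 -1.8 0 0 0 255" --pt "0 0 -1.5 0 0 0 255" --pt "0 0 -1 0 0 0 255" --pt "0 0 -0.5 0 0 0 255" --pt "0 0 0 0 0 0 255" --pt "0 0 0 0 0 0 255" --pt "0 0 0 0 0 0 255" --pt "0 0 0 0 0 0 255" --pt "0 0 0 0 0 0 255"

```text
clock: 26.0
tcp_pos: [0.4491, 0.3232, 0.0304]
tool_rot: [0.0, -0.01, 1.0, 0.0]
force: [-0.3, 1.0, -2.0]
opening: 0.0548
gripper_force: 64.6
```

```bash
python3 -c "
from h import *
st(); meas('scene',['enclosure','adapter','test_plate','cradle','carton']);meas('top',['adapter','enclosure','cradle','test_plate','carton'])
p,d=ctrl.camera('scene'); cv2.imwrite('pics/g.png',cv2.resize(p[100:320,200:500],(750,550)))"
```

```text
t 26.0 tcp [449.1 323.2  30.4] yaw 91.2 F [-0.3  1.  -2. ] open 54.8 grip 64.6
scene enclosure 0.95 841 z 0.054 [453. 323.] [104.  54.] long side at 1.9
scene adapter 0.55 418 z 0.043 [472. -88.] [46. 64.] long side at -3.2
scene test_plate 0.94 831 z 0.015 [472. -92.] [ 96. 130.] long side at -5.5
scene cradle 0.82 726 z 0.01 [464. 324.] [113.  95.] long side at 1.1
scene carton 0.75 738 z 0.031 [467. 117.] [98. 55.] long side at 17.3
top adapter 0.69 408 z 0.045 [467. -91.] [42. 64.] long side at -4.8
top enclosure 0.52 260 z 0.056 [448. 307.] [100.  26.] long side at 1.5
top cradle 0.67 594 z 0.018 [640. 208.] [77. 78.] long side at -1.9
top test_plate 0.82 1226 z 0.016 [467. -92.] [ 93. 129.] long side at -5.8
top carton 0.74 775 z 0.033 [463. 114.] [96. 58.] long side at 17.0
```

View pics/g.png

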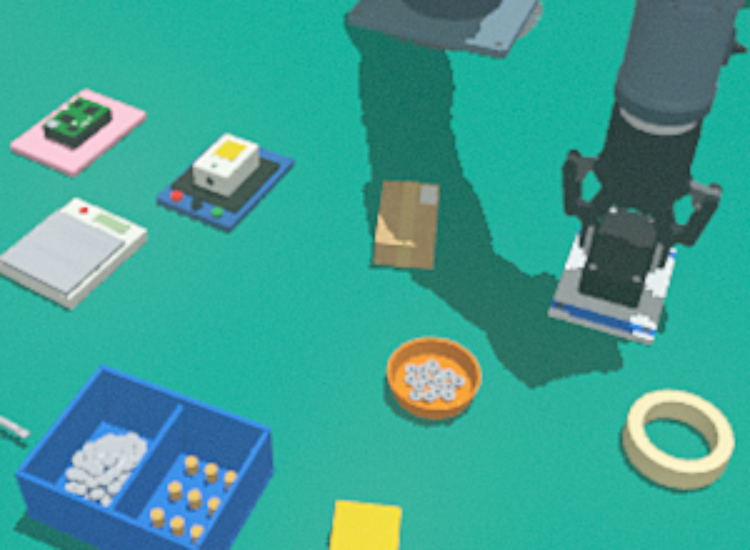

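The adapter sits well on its plate and the enclosure is centred over the cradle. I'll lower it and release.

>>> apply_moves --pt "0 0 -0.6 0 0 0 255" --pt "0 0 -0.4 0 0 0 255" --pt "0 0 -0.3 0 0 0 255" --pt "0 0 -0.2 0 0 0 255" --pt "0 0 -0.1 0 0 0 255" --pt "0 0 0 0 0 0 150" --pt "0 0 0 0 0 0 80" --pt "0 0 0 0 0 0 0" --pt "0 0 0 0 0 0 0" --pt "0 0 0 0 0 0 0"

```text
clock: 27.9
tcp_pos: [0.4491, 0.3232, 0.0142]
tool_rot: [0.0, -0.01, 1.0, 0.0]
force: [0.4, -0.0, 0.3]
opening: 0.0855
gripper_force: 0.0
```

>>> apply_moves --pt "0 0 0 0 0 0 0" --pt "0 0 0.5 0 0 0 0" --pt "0 0 1.5 0 0 0 0" --pt "0 0 3 0 0 0 0" --pt "0 0 4 0 0 0 0" --pt "0.4 -5.2 0 0 0 0.07 0" --pt "0.4 -5.2 0 0 0 0.07 0" --pt "0.4 -5.2 0 0 0 0.07 0" --pt "0.3 -5.2 0 0 0 0.07 0" --pt "0 0 0 0 0 0 0"

```text
clock: 29.15
tcp_pos: [0.4645, 0.1101, 0.1052]
tool_rot: [0.0, -0.146, 0.989, -0.001]
force: [-0.7, 0.6, -0.2]
opening: 0.0854
gripper_force: 0.0
```

```bash
python3 -c "
from h import *
st(); meas('scene',['enclosure','cradle','carton']);meas('top',['enclosure','carton'])"
```

```text
t 29.15 tcp [464.5 110.1 105.2] yaw 106.8 F [-0.7  0.6 -0.2] open 85.4 grip 0.0
scene enclosure 0.75 926 z 0.039 [452. 324.] [105.  56.] long side at 1.2
scene cradle 0.97 893 z 0.01 [454. 324.] [133.  96.] long side at 1.2
scene carton 0.79 771 z 0.031 [467. 115.] [98. 58.] long side at 17.3
top enclosure 0.67 868 z 0.041 [447. 322.] [103.  56.] long side at 0.9
```

>>> apply_moves --pt "0 0 -2 0 0 0 0" --pt "0 0 -2 0 0 0 0" --pt "0 0 -2 0 0 0 0" --pt "0 0 -2 0 0 0 0" --pt "0 0 -1.2 0 0 0 0" --pt "0 0 -0.6 0 0 0 0" --pt "0 0 0 0 0 0 0" --pt "0 0 0 0 0 0 255" --pt "0 0 0 0 0 0 255" --pt "0 0 0 0 0 0 255"

```text
clock: 30.75
tcp_pos: [0.4645, 0.1152, 0.0072]
tool_rot: [0.001, -0.149, 0.989, 0.0]
force: [-2.3, -0.1, 7.0]
opening: 0.0567
gripper_force: 64.3
```

>>> apply_moves --pt "0 0 0 0 0 0 255" --pt "0 0 0 0 0 0 255" --pt "0 0 0 0 0 0 255" --pt "0 0 0.5 0 0 0 255" --pt "0 0 1 0 0 0 255" --pt "0 0 1.5 0 0 0 255" --pt "0 0 2 0 0 0 255" --pt "0 0 2 0 0 0 255" --pt "0 0 2 0 0 0 255" --pt "0 0 0 0 0 0 255"

```text
clock: 32.0
tcp_pos: [0.4653, 0.1155, 0.0981]
tool_rot: [0.002, -0.15, 0.989, 0.0]
force: [0.3, 1.4, -3.7]
opening: 0.0567
gripper_force: 65.2
```

```bash
python3 -c "
from h import *
st(); meas('scene',['carton','scale']);meas('top',['carton','scale'])"
```

```text
t 32.0 tcp [465.3 115.5  98.1] yaw 107.2 F [ 0.3  1.4 -3.7] open 56.7 grip 65.2
scene scale 0.82 1480 z 0.023 [ 636. -177.] [ 95. 114.] long side at -6.8
top carton 0.7 1338 z 0.024 [ 632. -179.] [ 93. 114.] long side at -7.3
top scale 0.84 1382 z 0.024 [ 632. -179.] [ 93. 114.] long side at -7.3
```

>>> apply_moves --pt "2.25 -3.69 0 0 0 -0.0535 255" --pt "2.25 -3.69 0 0 0 -0.0535 255" --pt "2.25 -3.69 0 0 0 -0.0535 255" --pt "2.25 -3.69 0 0 0 -0.0535 255" --pt "2.25 -3.69 0 0 0 -0.0535 255" --pt "2.25 -3.69 0 0 0 -0.0535 255" --pt "2.25 -3.69 0 0 0 -0.0535 255" --pt "2.25 -3.69 0 0 0 -0.0535 255" --pt "0 0 0 0 0 0 255" --pt "0 0 0 0 0 0 255"

```text
clock: 33.55
tcp_pos: [0.6432, -0.1792, 0.0951]
tool_rot: [-0.001, 0.064, 0.998, 0.001]
force: [0.4, 0.8, -4.8]
opening: 0.0565
gripper_force: 65.2
```

>>> apply_moves --pt "0 0 -1.8 0 0 0 255" --pt "0 0 -1.6 0 0 0 255" --pt "0 0 -1.2 0 0 0 255" --pt "0 0 -0.8 0 0 0 255" --pt "0 0 0 0 0 0 255" --pt "0 0 0 0 0 0 255" --pt "0 0 0 0 0 0 255" --pt "0 0 0 0 0 0 255" --pt "0 0 0 0 0 0 255" --pt "0 0 0 0 0 0 255"

```text
clock: 34.8
tcp_pos: [0.6441, -0.1801, 0.0423]
tool_rot: [0.0, 0.064, 0.998, -0.0]
force: [-0.4, 1.0, -2.9]
opening: 0.0566
gripper_force: 65.2
```

```bash
python3 -c "
from h import *
st(); meas('scene',['carton','scale'])
p,d=ctrl.camera('scene'); cv2.imwrite('pics/h.png',cv2.resize(p[100:280,160:400],(800,600)))"
```

```text
t 34.8 tcp [ 644.1 -180.1   42.3] yaw 82.7 F [-0.4  1.  -2.9] open 56.6 grip 65.2
scene carton 0.77 749 z 0.066 [ 647. -180.] [63. 95.] long side at -6.9
scene scale 0.61 752 z 0.022 [ 637. -177.] [ 92. 112.] long side at -7.3
```

View pics/h.png

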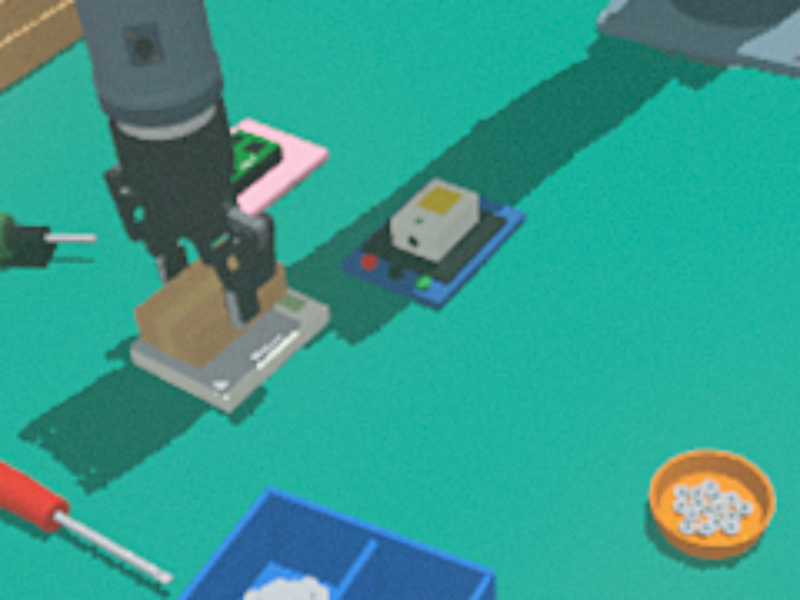

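Carton is centred above the platform. I'll lower it 13.5 mm and release.

>>> apply_moves --pt "0.1 0.1 -0.5 0 0 0 255" --pt "0 0 -0.4 0 0 0 255" --pt "0 0 -0.2 0 0 0 255" --pt "0 0 -0.15 0 0 0 255" --pt "0 0 -0.1 0 0 0 255" --pt "0 0 0 0 0 0 150" --pt "0 0 0 0 0 0 80" --pt "0 0 0 0 0 0 0" --pt "0 0 0 0 0 0 0" --pt "0 0 0 0 0 0 0"

```text
clock: 36.25
tcp_pos: [0.6452, -0.1791, 0.0288]
tool_rot: [0.0, 0.064, 0.998, -0.0]
force: [-0.1, 0.4, 1.0]
opening: 0.0849
gripper_force: 0.0
```

>>> apply_moves --pt "0 0 0 0 0 0 0" --pt "0 0 0.5 0 0 0 0" --pt "0 0 1.5 0 0 0 0" --pt "0 0 3 0 0 0 0" --pt "0 0 4 0 0 0 0" --pt "-1 5 1 0 0 0 0" --pt "-1 5 0 0 0 0 0" --pt "-1 5 0 0 0 0 0" --pt "-1 5 0 0 0 0 0" --pt "0 0 0 0 0 0 0"

```text
clock: 37.5
tcp_pos: [0.6046, 0.0273, 0.1299]
tool_rot: [0.0, 0.06, 0.998, 0.002]
force: [0.4, 0.8, -0.3]
opening: 0.0854
gripper_force: 0.0
```

```bash
python3 -c "
from h import *
st(); q=['board','foam_pad','adapter','test_plate','enclosure','cradle','carton','scale','washer_dish','tape_roll']
meas('scene',q);meas('top',q)
p,d=ctrl.camera('scene'); cv2.imwrite('pics/i.png',cv2.resize(p[100:340,160:520],(800,533)))"
```

```text
t 37.5 tcp [604.6  27.3 129.9] yaw 83.1 F [ 0.4  0.8 -0.3] open 85.4 grip 0.0
scene foam_pad 0.85 566 z 0.011 [ 461. -290.] [ 98. 132.] long side at -6.8
scene adapter 0.57 349 z 0.043 [472. -89.] [44. 65.] long side at -4.3
scene test_plate 0.86 730 z 0.014 [473. -92.] [ 97. 129.] long side at -4.0
scene enclosure 0.97 919 z 0.039 [453. 324.] [108.  56.] long side at 1.2
scene cradle 0.8 856 z 0.01 [454. 324.] [134.  96.] long side at 1.2
scene carton 0.73 1014 z 0.053 [ 647. -177.] [60. 97.] long side at -7.8
scene scale 0.74 623 z 0.022 [ 655. -159.] [ 79. 133.] long side at -37.9
scene washer_dish 0.65 938 z 0.018 [645. 209.] [80. 78.] long side at 21.3
scene tape_roll 0.61 1022 z 0.024 [623. 413.] [82. 83.] long side at -29.6
top board 0.79 466 z 0.031 [ 459. -290.] [47. 65.] long side at -4.5
top foam_pad 0.75 1132 z 0.013 [ 457. -291.] [ 95. 130.] long side at -6.0
top enclosure 0.84 824 z 0.041 [447. 322.] [103.  56.] long side at 1.5
top cradle 0.71 745 z 0.012 [449. 323.] [130.  96.] long side at 1.9
top carton 0.95 755 z 0.055 [ 643. -178.] [57. 97.] long side at -6.5
top scale 0.84 660 z 0.023 [ 630. -179.] [ 94. 112.] long side at -7.7
top washer_dish 0.71 606 z 0.019 [641. 208.] [78. 78.] long side at 86.9
top tape_roll 0.6 481 z 0.026 [618. 412.] [82. 81.] long side at 43.3
```

View pics/i.png

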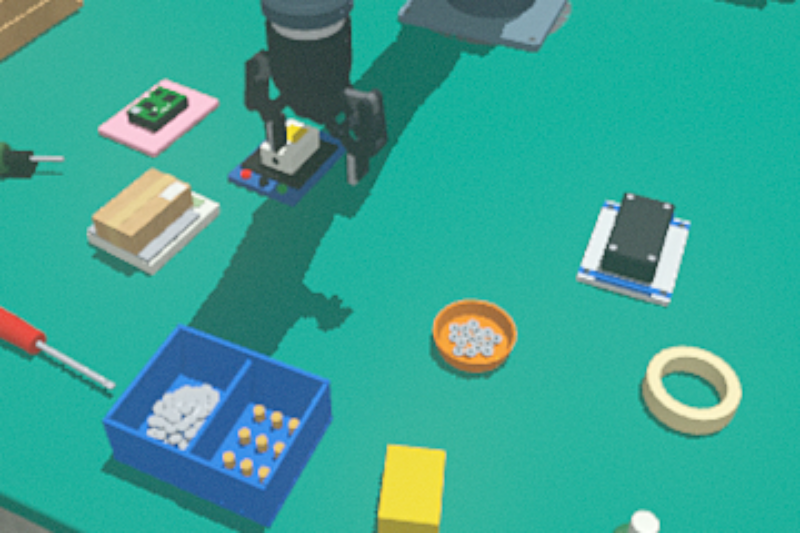

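All four pieces are flat and centred within about 3 mm, the arm is clear, and the dish and tape roll haven't moved.

```bash
python3 -c "
from rig import ctrl
print(ctrl.hand_in())"
```

```text
the job is handed in; nothing more can be done
None
```

The job is handed in at about 37 s: by the last camera check all four pieces lie flat on their stations within a few mm of the middle, and the dish and tape roll are where they were; the hand-in call returned no verdict.

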